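# Pack away the sterilising containers with their matching lids

## Task

Pack away the steel containers: lay the spatula inside the long box, close the box with its lid, and put on each round pot the round lid that fits it, so that all three lids sit fully down and level. The containers stay upright on the table; leave the tape roll and the open vial where they are.

Things in the scene. Friction and masses are not known exactly. Their poses are not given: they have to be found in the camera images.
- long_box_mouth (a point): centre of the mouth (rim plane) of the open rectangular steel box, loose, on the table: outside 84 mm (x) by 150 mm (y), 45 mm high, walls and floor 4 mm, inside 76 x 142 mm. The point is 45 mm above the box's underside. z up, y along the box's long side. 0.45 kg.
- pot_large_mouth (a point): centre of the mouth (rim plane) of the wide, low, open round steel pot, loose: outside diameter 112 mm, 40 mm high, wall 4 mm, inside diameter 104 mm. The point is 40 mm above its underside; z up. 0.45 kg.
- pot_small_mouth (a point): centre of the mouth (rim plane) of the narrower, taller open round steel pot, loose: outside diameter 84 mm, 60 mm high, wall 4 mm, inside diameter 76 mm. The point is 60 mm above its underside; z up. 0.45 kg.
- lid_long_grip (a point): handle centre of the loose rectangular steel lid, lying right way up: plate 84 (x) x 150 (y) x 3 mm, under it a locating step 68 x 134 mm, 8 mm deep, that enters the box. Black bar handle along y, 70 mm long, 14 mm wide (x), 12 to 34 mm above the plate's top. Point: 22 mm above plate top, 33 above lid's lowest face, 25 above the rim plane when fully down. z up; fits either way round. 0.15 kg
- lid_large_grip (a point): knob centre of the larger round steel lid (for the wide pot), loose, right way up: plate diameter 112 mm, 3 mm thick, under it a locating step of diameter 98 mm, 8 mm deep. Black knob of diameter 28 mm, 12 to 34 mm above the plate's top. Point: on the axis, 22 mm above plate top, 33 above lid's lowest face, 25 above the rim plane when fully down. z up. 0.13 kg
- lid_small_grip (a point): middle of the black knob of the smaller round steel lid (of the narrow pot): as the larger one, but plate diameter 84 mm and locating step diameter 70 mm; same knob, same heights. z up. 0.13 kg.
- spatula_grip (a point): grip point of a dark steel spatula lying flat, 125 mm long along y: square handle 10 x 10 mm from y = -50.5 to +34.5 mm of this point, gripped across x, then a flat blade 16 mm wide, 3 mm thick, to y = +74.5 mm. Point: on the handle's centre line, 5 mm above its underside, 12 mm from mid-length (mid-length is at y = +12 mm), near the centre of mass. z up. 0.06 kg
- tape_mid (a point): bystander: centre of a roll of tan adhesive tape lying flat, diameter 98 mm, 25 mm high (point half-way up)
- vial_mid (a point): bystander: centre of a small open glass vial standing upright at the back, 26 mm in diameter, 44 mm high (point half-way up)
Mind the look-alikes: they are no part of the job. Leave any green look-alike of the part that bears pot_small_mouth alone.

How it is judged:
By the outcome, as a careful person would: the job done as asked, in the order asked, and still so for the second after the job is handed in, with the robot touching nothing.
It also fails if it takes over 72 s, if anything falls off the work surface, if the arm or the gripper's body presses on something with over 40 N, if the wrist force passes 120 N, or if a joint passes its speed limit or range.

## Robot

A 7-joint arm with a two-finger parallel gripper is mounted at the origin on a cart in front of the work surface, level with it; the furniture and walls round the work are solid. World frame = base frame: x ahead of the robot, y to its left, z up, the work surface at z = 0. Lengths are in m, angles in rad, forces in N, time in s.
With the tool pointing down it reaches from about 0.35 to 0.9 m from the base axis. Payload 7.2 kg.
Tool frame: the origin (TCP) lies midway between the tips of the shut fingers; the grasp point (between the pads) lies manip.hold_point_z behind it (manip.hold_point_z is the distance from the TCP to the grasp point, in m); z points along the fingers, y is the line along which they close (so a half turn about z gives the same grasp; the last joint's range is limited). The gripper opens to 85 mm and grips with 20 to 120 N. Pads are 22 mm wide; open, the fingers measure 114 mm over their backs; the gripper's body (76 mm by 85 mm) begins 54 mm behind the grasp point. The pads swing forward as they close: fully open they stand 13 mm farther back than shut.
Start: joints at [-1.366, 0.411, -0.013, 1.596, 0.006, 1.134, -0.082], TCP at [0.168, 0.602, 0.231] pointing down, gripper open.
Joint ranges: [-2.95, 2.95], [-0.29, 1.99], [-1.47, 1.44], [0.14, 2.54], [-1.03, 4.17], [0.13, 1.85], [-2.86, 2.86]. Speed limits (rad/s): [2.39, 2.39, 3.01, 3.01, 3.14, 3.14, 3.14].

## Interface

Orientations are given as [roll, pitch, yaw] about the fixed x, y, z axes, in that order (R = Rz(yaw) Ry(pitch) Rx(roll)).
In Python, from workcell import manip gives the robot as it stands.
- The arm moves only by the tool servo_tool, never from a script. Its argument "deltas" is a list that holds one entry, the list of rows, each a list of 7 numbers: the opening, from -1 (shut) to 1 (fully open), then the shift along the world's x, y, z in m, then the turn, a rotation vector about the world's x, y, z in degrees. A call has 1 to 12 rows; each row shifts and turns the commanded pose from where the row before left it; what a row does not reach is not made up. A row lasts 1/12 s, in which the tool goes at most 41.7 mm and 7.16 degrees, less where a joint would pass 70% of its speed; a pose out of reach is approached as far as the arm can. A call is refused whole if a number of a shift passes 0.0417 or a number of a turn 7.16, either way. A call with a gripper value outside its range is refused whole. The fingers move at their own pace and stop on an object; "grip_force" is the grip in N (left out, the last holds). Time passes only in rows, so rows that do not move let the fingers close. It gives the time, the measured TCP pose, the force, the opening and the grip force at its end, in the units of the state.
- manip.observe(): the state, without advancing time (a new reading comes with each control period).
- manip.capture(name): name is "scene" or "top" or "wrist"; returns the picture (480x640x3 uint8, red, green, blue); there is no depth.
- manip.camera_model(name): a dict with "fov_y" (degrees; the focal length in pixels is half the picture's height over the tangent of half this angle, whatever the lens; pixels are square), "cx", "cy" (the principal point, pixels), "rvec" (rotation vector, rad) and "tvec" (3), from world to camera coordinates, as OpenCV has them; the wrist camera has in their place "mount" (4x4, takes a point from camera to tool coordinates, whose origin is the TCP and whose axes are the flange's). Camera axes: x right, y down, z forward; pixel columns grow to the right and rows downward; lengths in m; the calibration is good to about 2 mm. The wrist camera is an equidistant fisheye: a pixel r from the principal point sees the ray r / f radians off the axis. A picture is of the moment at which its call begins: read the wrist's pose just before it. camera_model takes no time and is no camera call.
- manip.finish_job(): hands the job in; it is judged then, once.
The state is a dict: "time_s": time; "joint_pos": joint angles; "joint_velocities": joint speeds; "effort": joint torques, N m; "ee_pos": TCP position; "ee_rot": TCP orientation; "force": force on the tool from outside, world axes, zero at the start; "torque": the same for the moment, N m; "gripper_width": opening from 0.0 (shut) to 1.0 (fully open); "gripper_force": force on a finger pad.
Only numpy, scipy, OpenCV 4.12 (cv2) and the standard library are available. Lean on these libraries where they do the work, as an engineer would, in place of code of your own. Each camera call takes 0.05 s, during which the arm holds its last target. There are 200 camera calls.

## Working session

There is one attempt and no reset: what is moved stays moved. The work goes in short steps, Python scripts to look and compute and a tool call to move; the robot and the scene stay as the last step left them, time stands still between calls to the robot, and variables do not carry over. Pictures are saved under pics/ and viewed, at most 10 in all, crops included, and the job is handed in when it is done.

Besides the shell and the picture viewer there is one more tool, called by a JSON object that holds its "method" and its "body", one argument or row to a line. servo_tool: Moves the arm, as the interface text tells. Its arguments: {"type":"object","properties":{"deltas":{"type":"array","items":{"type":"array","items":{"type":"array","items":{"type":"number"}}}},"grip_force":{"type":"number"}},"required":["deltas"]}

```bash
mkdir -p pics
python3 - <<'E'
from workcell import manip
import cv2
print(manip.hold_point_z, manip.observe())
for n in("scene","top"):
    cv2.imwrite(f"pics/{n}0.png",manip.capture(n)[:,:,::-1]); print(n,manip.camera_model(n))
print(manip.camera_model("wrist"))
E
```

```text
0.0187 {'time_s': 0.0, 'joint_pos': array([-1.36616999,  0.41190501, -0.01272269,  1.59702854,  0.00554814,
        1.13430447, -0.08218599]), 'joint_velocities': array([ 0.00049575, -0.00017795,  0.00121801, -0.00037065,  0.00073771,
        0.00098031, -0.00076577]), 'effort': array([ 1.08266966e-05, -6.00615120e+01,  6.81950692e-01, -2.99426544e+01,
        1.37578262e-02,  1.07390131e-02,  8.80650987e-06]), 'ee_pos': array([0.16829442, 0.60140527, 0.23045616]), 'ee_rot': array([-3.13998279e+00,  6.30460714e-05,  2.86879276e+00]), 'force': array([0.90235345, 0.79298232, 0.37927918]), 'torque': array([ 0.00787502,  0.00999885, -0.00933212]), 'gripper_force': 0.0, 'gripper_width': 1.0027173758711363}
scene {'fov_y': 44.30277963747692, 'cx': 317.8759242206744, 'cy': 250.56202273008643, 'rvec': array([ 2.02025042, -0.94685537,  0.52193536]), 'tvec': array([-0.40305954,  0.27195005,  1.25759363])}
top {'fov_y': 46.904662571643485, 'cx': 321.34156107015866, 'cy': 240.87783666324265, 'rvec': array([ 2.13250708, -2.1824969 ,  0.13155781]), 'tvec': array([-0.04461878,  0.58434789,  1.29516221])}
{'fov_y': 65.70646984690485, 'cx': 330.4988721651081, 'cy': 235.62405670634604, 'mount': array([[ 3.32750969e-05, -9.46250262e-01, -3.23435372e-01,
         8.46400971e-02],
       [ 9.99999620e-01,  3.13329534e-04, -8.13804219e-04,
        -4.85895636e-04],
       [ 8.71404310e-04, -3.23435222e-01,  9.46249913e-01,
        -1.41858118e-01],
       [ 0.00000000e+00,  0.00000000e+00,  0.00000000e+00,
         1.00000000e+00]])}
```

View pics/top0.png

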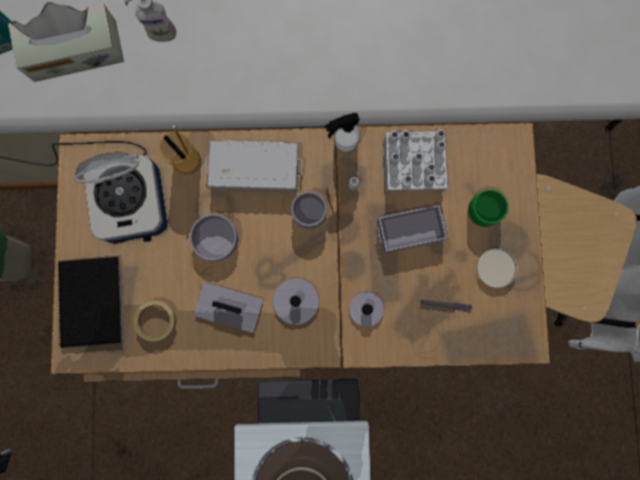

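View pics/scene0.png

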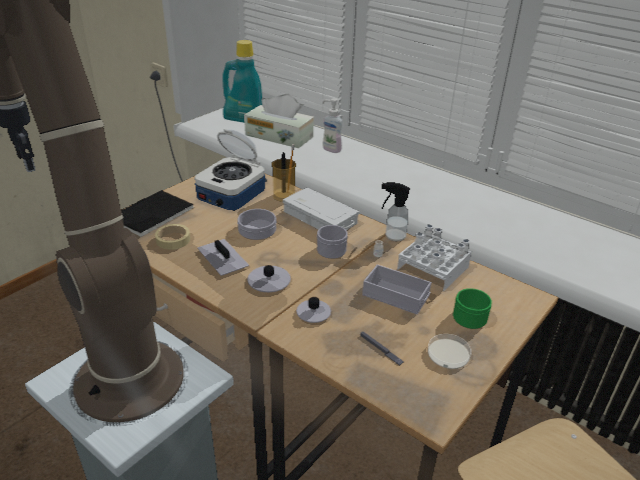

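The top view shows the large pot (214,237), small pot (309,208), long lid (228,307), large lid (296,302), small lid (366,309), box (411,228), spatula (446,305), tape (155,320), vial (354,183) and the green look-alike (489,207). The scene view agrees.

```bash
cat > h.py <<'E'
import numpy as np, cv2
from scipy.spatial.transform import Rotation as R
from workcell import manip
def ray(name, uv, ee=None):
    m=manip.camera_model(name); f=240/np.tan(np.radians(m["fov_y"]/2))
    p=(np.atleast_2d(uv).astype(float)-[m["cx"],m["cy"]])/f
    if name=="wrist":
        th=np.linalg.norm(p,axis=1,keepdims=True)
        d=np.hstack([p/np.maximum(th,1e-9)*np.sin(th),np.cos(th)])
        T=m["mount"]; Rw=R.from_euler("xyz",ee[1]).as_matrix()
        return ee[0]+Rw@T[:3,3], d@(Rw@T[:3,:3]).T
    d=np.hstack([p,np.ones((len(p),1))]); Rm=R.from_rotvec(m["rvec"]).as_matrix()
    return -Rm.T@m["tvec"], d@Rm
def plane(name,uv,z,ee=None):
    o,d=ray(name,uv,ee); return o+d*((z-o[2])/d[:,2])[:,None]
def proj_w(P,ee):
    m=manip.camera_model("wrist"); f=240/np.tan(np.radians(m["fov_y"]/2)); T=m["mount"]
    q=(R.from_euler("xyz",ee[1]).inv().apply(np.atleast_2d(P)-ee[0])-T[:3,3])@T[:3,:3]
    r=np.hypot(q[:,0],q[:,1]); return [m["cx"],m["cy"]]+q[:,:2]*(f*np.arctan2(r,q[:,2])/r)[:,None]
def look():
    s=manip.observe(); ee=(s["ee_pos"],s["ee_rot"]); return manip.capture("wrist"),ee
E
python3 - <<'E'
from h import *
im=cv2.imread("pics/top0.png"); b,g,r=[im[:,:,i].astype(int) for i in range(3)]
grey=((b-r>-12)).astype(np.uint8); dark=(im.max(2)<70).astype(np.uint8)
print("cam",ray("top",[[320,240]]))
S=dict(potL=(214,237,.04),potS=(309,208,.06),lidlong=(228,307,.011),lidL=(296,302,.011),lidS=(366,309,.011),box=(411,228,.045),spat=(446,305,.005),tape=(155,320,.025),vial=(354,183,.03))
for n,(u,v,z) in S.items():
    w=np.zeros_like(grey); w[v-32:v+33,u-38:u+39]=1
    cs,_=cv2.findContours(grey*w,0,1); c=max(cs,key=lambda c:cv2.contourArea(c) if cv2.pointPolygonTest(c,(u,v),True)>-15 else 0)
    P=plane("top",c[:,0],z)[:,:2].astype(np.float32)
    (x,y),sz,a=cv2.minAreaRect(P); print(n,"%.3f %.3f"%(x,y),np.round(sz,3),round(a,1),"seed",plane("top",[[u,v]],z)[0].round(3))
for n,(u,v,z) in dict(lidlong=(228,307,.045),lidL=(296,302,.045),lidS=(366,309,.045),spat=(446,305,.005)).items():
    w=np.zeros_like(dark); w[v-20:v+20,u-28:u+29]=1
    ys,xs=np.nonzero(dark*w); P=plane("top",np.c_[xs,ys],z)[:,:2].astype(np.float32)
    if len(P)>4:
        (x,y),sz,a=cv2.minAreaRect(P); print("dark",n,P.mean(0).round(3),"%.3f %.3f"%(x,y),np.round(sz,3),round(a,1))
E
```

```text
cam (array([ 0.42024243, -0.05746944,  1.3568316 ]), array([[ 0.12403056,  0.00188048, -0.99228085]]))
potL 0.598 0.201 [0.113 0.111] 88.7 seed [0.598 0.199 0.04 ]
potS 0.655 -0.029 [0.083 0.087] 88.7 seed [ 0.66  -0.031  0.06 ]
lidlong 0.430 0.170 [0.15  0.085] 72.8 seed [0.431 0.171 0.011]
lidL 0.441 0.008 [0.109 0.111] 88.7 seed [0.439 0.007 0.011]
lidS 0.418 -0.163 [0.08  0.082] 88.3 seed [ 0.418 -0.162  0.011]
box 0.607 -0.273 [0.09  0.163] 10.3 seed [ 0.608 -0.274  0.045]
spat 0.424 -0.356 [0.12  0.013] 81.6 seed [ 0.423 -0.357  0.005]
tape 0.418 0.428 [0.128 0.012] 1.3 seed [0.404 0.343 0.025]
vial 0.725 -0.140 [0.026 0.03 ] 44.0 seed [ 0.725 -0.141  0.03 ]
dark lidlong [0.411 0.168] 0.412 0.179 [0.095 0.055] 73.4
dark lidL [0.425 0.007] 0.417 0.002 [0.07  0.043] 32.7
dark lidS [ 0.419 -0.152] 0.421 -0.135 [0.091 0.077] 0.4
dark spat [ 0.422 -0.357] 0.422 -0.356 [0.12  0.013] 83.0
```

{"method": "servo_tool", "body": {
  "deltas": [
    [[1,0.025,-0.03,0,0,0,-3.2],[1,0.025,-0.03,0,0,0,-3.2],[1,0.025,-0.03,0,0,0,-3.2],[1,0.025,-0.03,0,0,0,-3.2],[1,0.025,-0.03,0,0,0,-3.2],[1,0.025,-0.03,0,0,0,-3.2],[1,0.025,-0.03,0,0,0,-3.2],[1,0.025,-0.03,0,0,0,-3.2],[1,0.025,-0.03,0,0,0,-3.2],[1,0.025,-0.03,0,0,0,-3.2],[1,0,-0.04,0,0,0,-3.2],[1,0,-0.04,0,0,0,-3.2]]
  ]
}}

```text
time_s: 1.1
ee_pos: [0.4191, 0.2199, 0.2308]
ee_rot: [-3.141, 0.001, 2.195]
force: [0.9, -1.5, -0.0]
gripper_width: 1.001
gripper_force: 0.0
```

{"method": "servo_tool", "body": {
  "deltas": [
    [[1,0,-0.041,0,0,0,-3.2],[1,0,-0.041,0,0,0,-3.2],[1,0,-0.041,0,0,0,-3.2],[1,0,-0.041,0,0,0,-3.2],[1,0,-0.041,0,0,0,-3.2],[1,0,-0.041,0,0,0,-3.2],[1,0,-0.041,0,0,0,-3.2],[1,0,-0.041,0,0,0,-3.2],[1,0,-0.041,0,0,0,-3.2],[1,0,-0.041,0,0,0,-3.2],[1,0,-0.041,0,0,0,-3.2],[1,0,-0.041,0,0,0,-3.2]]
  ]
}}

```text
time_s: 2.1
ee_pos: [0.4179, -0.2719, 0.2314]
ee_rot: [3.141, -0.0, 1.526]
force: [0.9, -0.4, 0.2]
gripper_width: 1.003
gripper_force: 0.0
```

{"method": "servo_tool", "body": {
  "deltas": [
    [[1,0,-0.041,-0.015,0,0,-1.6],[1,0,-0.041,-0.015,0,0,-1.6],[1,0,0,0,0,0,0],[1,0,0,0,0,0,0]]
  ]
}}

```text
time_s: 2.43
ee_pos: [0.4164, -0.3506, 0.2012]
ee_rot: [-3.138, 0.001, 1.467]
force: [-0.2, 0.0, 0.5]
gripper_width: 1.001
gripper_force: 0.0
```

```bash
cat > meas.py <<'E'
from h import *
import sys
n=sys.argv[1]; im,ee=look(); cv2.imwrite(f"pics/{n}.png",im[:,:,::-1]); np.savez(f"pics/{n}.npz",p=ee[0],r=ee[1])
print(ee[0].round(4),np.degrees(ee[1]).round(2),"joints",manip.observe()["joint_pos"].round(2))
E
python3 meas.py spat; python3 -c "
from h import *
d=np.load('pics/spat.npz');print(proj_w([[.424,-.356,.01]],(d['p'],d['r'])))"
```

```text
[ 0.4164 -0.3506  0.2012] [-1.7979e+02  4.0000e-02  8.4070e+01] joints [-0.01  0.37  0.8   1.87 -0.31  1.03  0.82]
[[341.49131199 208.49092331]]
```

View pics/spat.png

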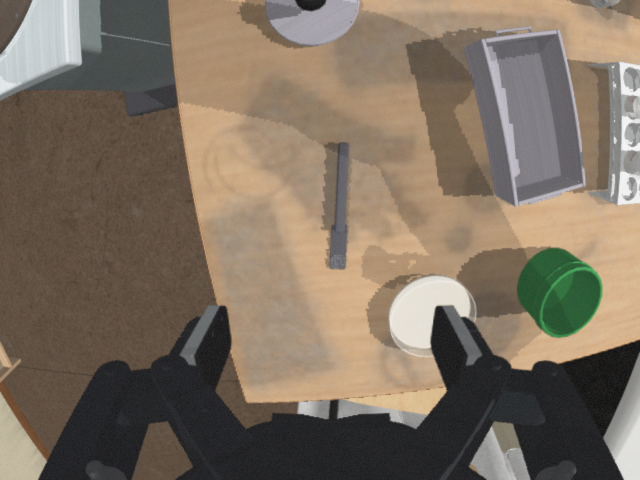

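The wrist view shows the spatula from its handle end (343,143) to its blade end (338,267), so the blade points to -y. The box rim is at the upper right, around (467-584, 30-204), with a wire bail at (515,32).

Run:
```python
from h import *
im=cv2.imread("pics/spat.png"); d=np.load("pics/spat.npz"); ee=(d['p'],d['r'])
b,g,r=[im[:,:,i].astype(int) for i in range(3)]
m=((b-r>-5)&(im.max(2)<130)).astype(np.uint8); w=np.zeros_like(m); w[135:275,320:358]=1
m=cv2.morphologyEx(m*w,2,np.ones((3,3)))
cs,_=cv2.findContours(m,0,1); c=max(cs,key=cv2.contourArea); P=plane("wrist",c[:,0],.007,ee)[:,:2].astype(np.float32)
print(cv2.minAreaRect(P)); 
for k in (P[P[:,1].argsort()[:6]],P[P[:,1].argsort()[-6:]]): print(k.mean(0))
for y in np.arange(P[:,1].min()+.01,P[:,1].max(),.015):
    q=P[abs(P[:,1]-y)<.004]; print("%.3f x %.4f..%.4f"%(y,q[:,0].min(),q[:,0].max()))
cv2.imwrite("pics/boxcrop.png",cv2.resize(im[15:225,450:610],None,fx=2.8,fy=2.8,interpolation=cv2.INTER_CUBIC))
```

```text
((0.42274242639541626, -0.3559557795524597), (0.1211024597287178, 0.014285133220255375), 81.49562072753906)
[ 0.41745672 -0.41595867]
[ 0.43081477 -0.296054  ]
-0.406 x 0.4077..0.4221
-0.391 x 0.4102..0.4245
-0.376 x 0.4127..0.4266
-0.361 x 0.4181..0.4272
-0.346 x 0.4195..0.4286
-0.331 x 0.4219..0.4310
-0.316 x 0.4244..0.4333
-0.301 x 0.4268..0.4356
```

View pics/boxcrop.png

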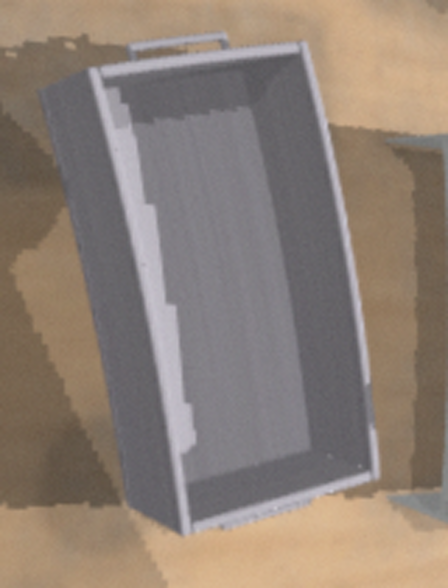

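The crop shows the box's outer rim corners at crop pixels TL (92,68), TR (306,43), BR (378,478) and BL (186,533), with wire bails at both short ends.

Run:
```python
from h import *
d=np.load("pics/spat.npz"); ee=(d['p'],d['r'])
c=np.array([[92,68],[306,43],[378,478],[186,533]])/2.8+[450,15]-.3
P=plane("wrist",c,.045,ee)[:,:2]; print(P.round(4),P.mean(0))
for i in range(4):
    v=P[(i+1)%4]-P[i]; print(np.linalg.norm(v).round(4),np.degrees(np.arctan2(v[1],v[0])).round(1))
```

```text
[[ 0.5547 -0.2119]
 [ 0.6347 -0.1979]
 [ 0.661  -0.3436]
 [ 0.5815 -0.3576]] [ 0.60796505 -0.27777264]
0.0811 10.0
0.1481 -79.8
0.0808 -170.0
0.1481 100.4
```

{"method": "servo_tool", "body": {
  "deltas": [
    [[0,0.002,0.0015,-0.04,0,0,-0.6],[0,0.002,0.0015,-0.04,0,0,-0.6],[0,0.002,0.0015,-0.04,0,0,-0.6],[0,0.002,0.0015,-0.03,0,0,-0.4],[0,0,0,0,0,0,0],[0,0,0,0,0,0,0]]
  ]
}}

```text
time_s: 2.98
ee_pos: [0.4265, -0.3406, 0.0526]
ee_rot: [-3.14, -0.001, 1.437]
force: [-0.5, 0.0, 1.3]
gripper_width: 0.5
gripper_force: 0.0
```

{"method": "servo_tool", "body": {
  "deltas": [
    [[0,-0.001,-0.002,-0.03,0,0,-0.4],[0,-0.001,-0.001,-0.013,0,0,0],[0,0,0,-0.006,0,0,0],[0,0,0,0,0,0,0],[-1,0,0,0,0,0,0],[-1,0,0,0,0,0,0],[-1,0,0,0,0,0,0],[-1,0,0,0,0,0,0],[-1,0,0,0,0,0,0],[-1,0,0,0,0,0,0]]
  ],
  "grip_force": 40
}}

```text
time_s: 3.82
ee_pos: [0.4251, -0.3458, 0.005]
ee_rot: [3.14, 0.0, 1.427]
force: [-0.7, 0.7, 6.5]
gripper_width: 0.097
gripper_force: 39.2
```

{"method": "servo_tool", "body": {
  "deltas": [
    [[-1,0,0,0.03,0,0,0],[-1,0,0,0.035,0,0,0],[-1,0.03,0.013,0.035,0,0,3.1],[-1,0.03,0.013,0,0,0,3.1],[-1,0.03,0.013,0,0,0,3.1],[-1,0.03,0.013,0,0,0,3.1],[-1,0.03,0.013,0,0,0,3.1],[-1,0.03,0.013,-0.015,0,0,3.1],[-1,0,0,0,0,0,0],[-1,0,0,0,0,0,0]]
  ]
}}

```text
time_s: 4.65
ee_pos: [0.6018, -0.2668, 0.0833]
ee_rot: [-3.141, -0.001, 1.756]
force: [-1.3, -0.6, 0.6]
gripper_width: 0.096
gripper_force: 39.5
```

```bash
python3 meas.py over
```

```text
[ 0.6018 -0.2668  0.0833] [-1.7995e+02 -5.0000e-02  1.0060e+02] joints [-0.05  0.68  0.59  1.68 -0.45  0.93  0.9 ]
```

View pics/over.png

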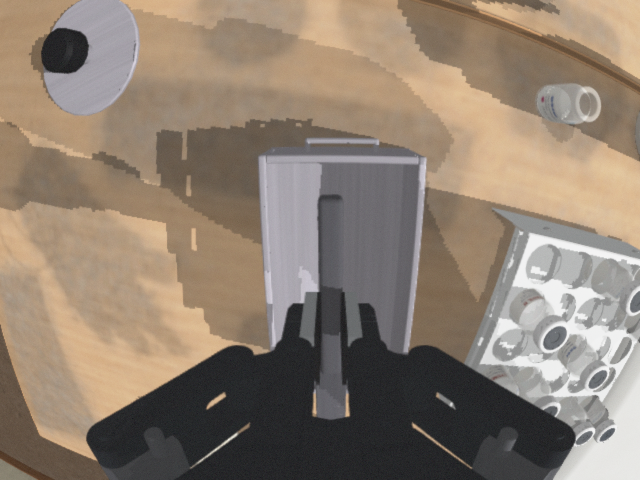

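The view shows the spatula held, handle end at (331,197), over the box, with the near rim corners at (260,158) and (425,158).

Run:
```python
from h import *
d=np.load("pics/over.npz"); ee=(d['p'],d['r'])
P=plane("wrist",[[260,157],[426,158]],.045,ee)[:,:2]; print(P,P.mean(0))
u=np.array([np.cos(np.radians(100.3)),np.sin(np.radians(100.3))]); print("centre",P.mean(0)-.075*u)
print(plane("wrist",[[331,197]],.083,ee))
```

```text
[[ 0.55485134 -0.21203574]
 [ 0.63534951 -0.19706794]] [ 0.59510042 -0.20455184]
centre [ 0.60851059 -0.27834322]
[[ 0.59121185 -0.2172064   0.083     ]]
```

{"method": "servo_tool", "body": {
  "deltas": [
    [[-1,0.004,0.0005,-0.015,0,0,0],[-1,0,0,-0.02,0,0,0],[-1,0,0,-0.02,0,0,0],[-1,0,0,-0.01,0,0,0],[-1,0,0,-0.005,0,0,0],[-1,0,0,0,0,0,0]]
  ]
}}

```text
time_s: 5.2
ee_pos: [0.6034, -0.269, 0.0131]
ee_rot: [-3.14, -0.001, 1.75]
force: [0.1, -1.1, -1.6]
gripper_width: 0.095
gripper_force: 39.5
```

{"method": "servo_tool", "body": {
  "deltas": [
    [[-1,0,0,-0.003,0,0,0],[-1,0,0,0,0,0,0],[-0.5,0,0,0,0,0,0],[-0.5,0,0,0,0,0,0],[-0.5,0,0,0.025,0,0,0],[-0.5,0,0,0.035,0,0,0],[-0.5,0,0,0.04,0,0,0],[0,0,0.02,0.035,0,0,0]]
  ]
}}

```text
time_s: 5.87
ee_pos: [0.6035, -0.2534, 0.1492]
ee_rot: [3.141, 0.004, 1.746]
force: [0.6, -0.5, 0.5]
gripper_width: 0.376
gripper_force: 0.0
```

{"method": "servo_tool", "body": {
  "deltas": [
    [[0.2,-0.0155,0.038,0.005,0,0,-2.5],[0.2,-0.0155,0.038,0.005,0,0,-2.5]]
  ]
}}

```text
time_s: 6.03
ee_pos: [0.5746, -0.1736, 0.1591]
ee_rot: [3.136, 0.002, 1.66]
force: [-0.2, 1.1, 0.7]
gripper_width: 0.601
gripper_force: 0.0
```

```bash
python3 meas.py boxin
```

```text
[ 0.5746 -0.1736  0.1591] [1.7969e+02 1.0000e-01 9.5110e+01] joints [-0.29  0.5   0.68  1.79 -0.38  0.99  0.64]
```

{"method": "servo_tool", "body": {
  "deltas": [
    [[0.2,-0.0155,0.038,0.005,0,0,-2.5],[0.2,-0.0155,0.038,0.005,0,0,-2.5],[0.2,-0.0155,0.038,0.005,0,0,-2.5],[0.2,-0.0155,0.038,0.005,0,0,-2.5],[0.2,-0.0155,0.038,0.005,0,0,-2.5],[0.2,-0.0155,0.038,0,0,0,-2.5],[0.2,-0.0155,0.038,0,0,0,-2.5],[0.2,-0.0155,0.038,0,0,0,-2.5],[0.2,-0.0155,0.038,0,0,0,-2.5],[0.2,0,0,0,0,0,0],[0.2,0,0,0,0,0,0]]
  ]
}}

```text
time_s: 7.0
ee_pos: [0.4331, 0.1722, 0.1815]
ee_rot: [-3.141, -0.001, 1.278]
force: [0.6, -0.7, 0.8]
gripper_width: 0.603
gripper_force: 0.0
```

```bash
python3 meas.py lidlong
python3 - <<'E'
from h import *
a=cv2.imread("pics/boxin.png");b=cv2.imread("pics/lidlong.png")
cv2.imwrite("pics/duo.png",np.hstack([cv2.resize(a,(400,300)),cv2.resize(b,(400,300))]))
im=b; d=np.load("pics/lidlong.npz"); ee=(d['p'],d['r'])
k=(im.max(2)<60).astype(np.uint8); c0=proj_w([[.430,.170,.05]],ee)[0]; print(c0)
n,l,st,cen=cv2.connectedComponentsWithStats(k)
for i in range(1,n):
    if 300<st[i,4] and np.linalg.norm(cen[i]-c0)<80:
        cs,_=cv2.findContours((l==i).astype(np.uint8),0,1); P=plane("wrist",cs[0][:,0],.045,ee)[:,:2].astype(np.float32); print(st[i],cen[i],cv2.minAreaRect(P))
E
```

```text
[0.4331 0.1722 0.1815] [-1.7999e+02 -7.0000e-02  7.3240e+01] joints [-1.15  0.24  0.8   2.07 -0.21  0.92 -0.54]
[329.1526269  226.19320587]
[ 320  177   17   87 1331] [328.2637115  219.46581518] ((0.4298834800720215, 0.17243826389312744), (0.07047347724437714, 0.012692857533693314), 72.70606994628906)
```

View pics/duo.png

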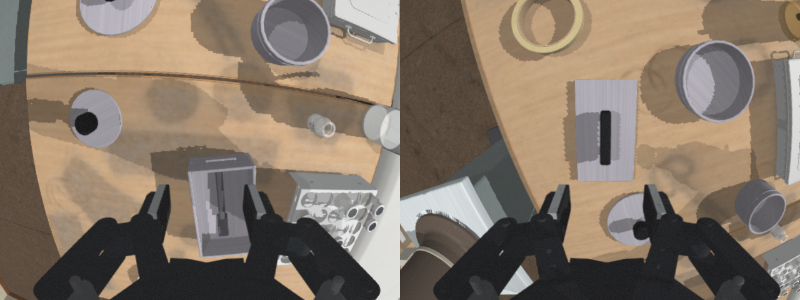

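Left half: the spatula lies lengthwise inside the box. Right half: the long lid, with its bar at full-image pixel (328,219).

{"method": "servo_tool", "body": {
  "deltas": [
    [[0,-0.002,0,-0.04,0,0,-0.5],[0,-0.001,0,-0.04,0,0,0],[0,0,0,-0.04,0,0,0],[0,0,0,-0.025,0,0,0],[0,0,0,0,0,0,0],[0,0,0,0,0,0,0]]
  ],
  "grip_force": 60
}}

```text
time_s: 7.55
ee_pos: [0.4314, 0.1671, 0.0359]
ee_rot: [-3.141, 0.002, 1.26]
force: [0.1, -0.7, 1.0]
gripper_width: 0.501
gripper_force: 0.0
```

{"method": "servo_tool", "body": {
  "deltas": [
    [[0,-0.001,0.005,-0.012,0,0,0],[0,0,0,-0.007,0,0,0],[-0.5,0,0,0,0,0,0],[-1,0,0,0,0,0,0],[-1,0,0,0,0,0,0],[-1,0,0,0,0,0,0],[-1,0,0,0,0,0,0],[-1,0,0,0,0,0,0]]
  ]
}}

```text
time_s: 8.22
ee_pos: [0.4306, 0.1746, 0.018]
ee_rot: [3.141, -0.001, 1.263]
force: [-1.1, -1.3, 8.2]
gripper_width: 0.153
gripper_force: 59.6
```

{"method": "servo_tool", "body": {
  "deltas": [
    [[-1,0,0,0.025,0,0,0],[-1,0,0,0.035,0,0,0],[-1,0,0,0.035,0,0,0],[-1,0.0148,-0.0375,0.01,0,0,2.35],[-1,0.0148,-0.0375,0.01,0,0,2.35],[-1,0.0148,-0.0375,0.01,0,0,2.35],[-1,0.0148,-0.0375,0,0,0,2.35],[-1,0.0148,-0.0375,0,0,0,2.35],[-1,0.0148,-0.0375,0,0,0,2.35],[-1,0.0148,-0.0375,0,0,0,2.35],[-1,0.0148,-0.0375,0,0,0,2.35],[-1,0.0148,-0.0375,0,0,0,2.35]]
  ]
}}

```text
time_s: 9.22
ee_pos: [0.5633, -0.1647, 0.1422]
ee_rot: [-3.141, -0.0, 1.635]
force: [1.5, 1.0, -2.3]
gripper_width: 0.153
gripper_force: 59.0
```

{"method": "servo_tool", "body": {
  "deltas": [
    [[-1,0.0148,-0.0375,0,0,0,2.35],[-1,0.0148,-0.0375,0,0,0,2.35],[-1,0.0148,-0.0375,-0.01,0,0,2.35],[-1,0,0,-0.02,0,0,0],[-1,0,0,0,0,0,0],[-1,0,0,0,0,0,0]]
  ]
}}

```text
time_s: 9.72
ee_pos: [0.6064, -0.2753, 0.1108]
ee_rot: [-3.139, -0.002, 1.754]
force: [0.0, 0.9, -2.0]
gripper_width: 0.153
gripper_force: 59.1
```

```bash
python3 meas.py lidheld; python3 -c "
from h import *
im=cv2.imread('pics/lidheld.png'); print(im.shape)
cv2.imwrite('pics/lh.png',cv2.resize(im[90:400,170:500],None,fx=1.9,fy=1.9))"
```

```text
[ 0.6064 -0.2753  0.1108] [-1.7983e+02 -1.1000e-01  1.0051e+02] joints [-0.04  0.66  0.6   1.63 -0.43  0.99  0.88]
(480, 640, 3)
```

View pics/lh.png

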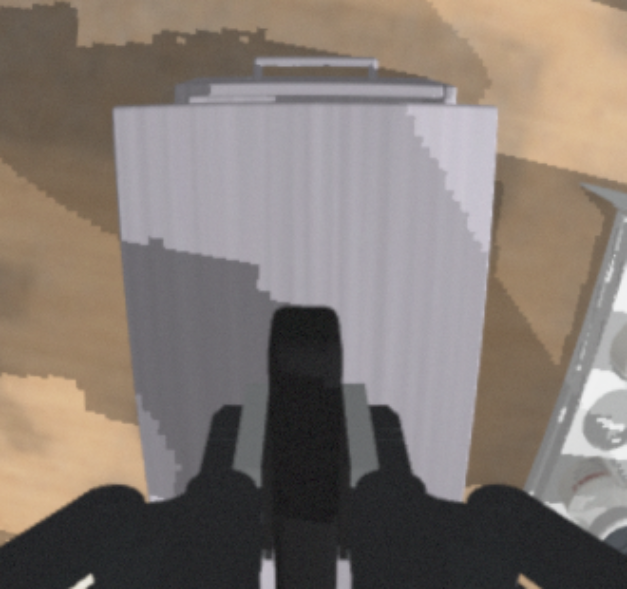

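The held lid's far plate corners are at crop (113,107) and (497,107). The box rim is visible behind it, from about (190,100) to (455,90).

Run:
```python
from h import *
d=np.load("pics/lidheld.npz"); ee=(d['p'],d['r'])
f=lambda c,z: plane("wrist",np.array(c)/1.9+[170,90]-.3,z,ee)[:,:2]
P=f([[113,107],[497,107]],ee[0][2]-.007); v=P[1]-P[0]; n=np.array([-v[1],v[0]])/np.linalg.norm(v)
print("lid",P,np.linalg.norm(v),np.degrees(np.arctan2(n[1],n[0])),"centre rel TCP",P.mean(0)-.075*n-ee[0][:2])
Q=f([[188,85],[456,85]],.045); print("rim",Q,Q.mean(0),Q[1]-Q[0])
```

```text
lid [[ 0.55123145 -0.21321706]
 [ 0.63234082 -0.19815541]] 0.0824959603749641 100.51974713326445 centre rel TCP [-0.00090492 -0.00417298]
rim [[ 0.55764206 -0.21100265]
 [ 0.63521361 -0.19624862]] [ 0.59642784 -0.20362564] [0.07757155 0.01475403]
```

{"method": "servo_tool", "body": {
  "deltas": [
    [[-1,0.003,0.001,-0.02,0,0,0],[-1,0,0,-0.02,0,0,0],[-1,0,0,-0.004,0,0,0],[-1,0,0,0,0,0,0],[-1,0,0,0,0,0,0]]
  ]
}}

```text
time_s: 10.18
ee_pos: [0.6112, -0.274, 0.0694]
ee_rot: [3.141, 0.0, 1.756]
force: [0.4, -1.0, -2.0]
gripper_width: 0.149
gripper_force: 59.1
```

{"method": "servo_tool", "body": {
  "deltas": [
    [[-1,-0.002,-0.0005,-0.006,0,0,0],[-1,0,0,-0.004,0,0,0],[-1,0,0,-0.003,0,0,0],[-1,0,0,0,0,0,0]]
  ]
}}

```text
time_s: 10.52
ee_pos: [0.6087, -0.2752, 0.0552]
ee_rot: [3.141, 0.0, 1.755]
force: [0.6, -0.8, -1.5]
gripper_width: 0.15
gripper_force: 59.1
```

{"method": "servo_tool", "body": {
  "deltas": [
    [[-1,0,0,-0.002,0,0,0],[-1,0,0,0,0,0,0]]
  ]
}}

```text
time_s: 10.68
ee_pos: [0.6088, -0.2752, 0.055]
ee_rot: [3.141, -0.001, 1.755]
force: [-4.3, 3.2, 13.4]
gripper_width: 0.156
gripper_force: 61.3
```

{"method": "servo_tool", "body": {
  "deltas": [
    [[0,0,0,0,0,0,0],[0,0,0,0,0,0,0],[0,0,0,0,0,0,0],[0,0,0,0.03,0,0,0],[0,0,0,0.04,0,0,0],[0,-0.03,0.019,0.03,0,0,-4],[0,-0.03,0.019,0,0,0,-4],[0.2,-0.033,0.019,0,0,0,-4],[0.2,-0.033,0.019,0,0,0,-4],[0.2,-0.033,0.019,0,0,0,-4],[0.2,-0.033,0.019,0,0,0,-4]]
  ]
}}

```text
time_s: 11.6
ee_pos: [0.418, -0.1622, 0.1495]
ee_rot: [-3.141, -0.0, 1.333]
force: [-0.4, 0.4, 1.5]
gripper_width: 0.599
gripper_force: 0.0
```

{"method": "servo_tool", "body": {
  "deltas": [
    [[0.2,0,0,0,0,0,0],[0.2,0,0,0,0,0,0]]
  ]
}}

```text
time_s: 11.77
ee_pos: [0.4186, -0.1614, 0.15]
ee_rot: [-3.141, -0.002, 1.338]
force: [1.0, 0.7, 0.3]
gripper_width: 0.6
gripper_force: 0.0
```

```bash
python3 meas.py lidS
cat > knob.py <<'E'
from h import *
import sys
n,x,y=sys.argv[1],float(sys.argv[2]),float(sys.argv[3])
im=cv2.imread(f"pics/{n}.png"); d=np.load(f"pics/{n}.npz"); ee=(d['p'],d['r'])
c0=proj_w([[x,y,.045]],ee)[0]; print("expect",c0)
k=(im.max(2)<65).astype(np.uint8); nn,l,st,cen=cv2.connectedComponentsWithStats(k)
for i in range(1,nn):
    if 200<st[i,4] and np.linalg.norm(cen[i]-c0)<60:
        cs,_=cv2.findContours((l==i).astype(np.uint8),0,1); P=plane("wrist",cs[0][:,0],.034,ee)[:,:2].astype(np.float32); print("knob",st[i],cen[i],cv2.minEnclosingCircle(P))
b,g,r=[im[:,:,i].astype(int) for i in range(3)]
m=((b-r>-5)).astype(np.uint8); m=cv2.morphologyEx(m,2,np.ones((3,3))); nn,l,st,cen=cv2.connectedComponentsWithStats(m)
i=l[int(c0[1]),int(c0[0])]; 
for i in range(1,nn):
    if 1500<st[i,4]<40000 and np.linalg.norm(cen[i]-c0)<60:
        cs,_=cv2.findContours((l==i).astype(np.uint8),0,1); P=plane("wrist",cs[0][:,0],.011,ee)[:,:2].astype(np.float32); print("plate",st[i],cv2.minEnclosingCircle(P),cv2.minAreaRect(P))
E
python3 knob.py lidS .418 -.163
```

```text
[ 0.4186 -0.1614  0.15  ] [-1.7998e+02 -1.2000e-01  7.6680e+01] joints [-0.44  0.27  0.84  2.14 -0.27  0.84  0.33]
expect [332.16038389 235.93337625]
knob [ 312  211   38   41 1218] [330.24712644 231.58866995] ((0.41670355200767517, -0.16315855085849762), 0.015764538198709488)
plate [ 279  171  104   99 8065] ((0.4170205891132355, -0.16247481107711792), 0.041415803134441376) ((0.4169541597366333, -0.16263963282108307), (0.08109231293201447, 0.08176867663860321), 76.65779113769531)
```

View pics/lidS.png

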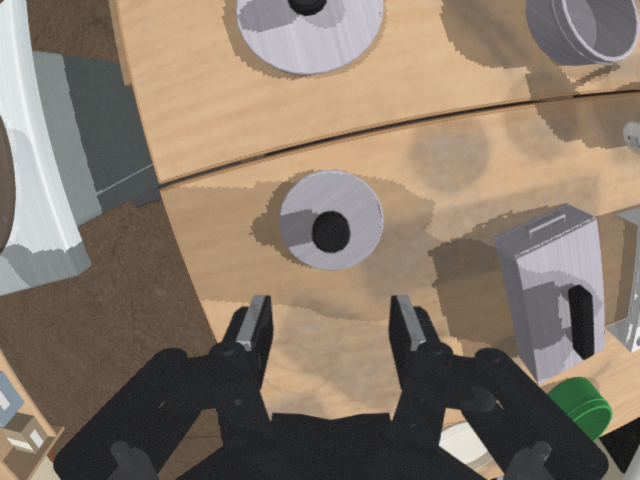

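The long lid sits flush on the box at right (550,290). The small lid's knob is at (330,232), and its centre measures (0.417,-0.1625).

{"method": "servo_tool", "body": {
  "deltas": [
    [[0.2,-0.001,-0.001,-0.035,0,0,0],[0.2,0,0,-0.035,0,0,0],[0.2,0,0,-0.03,0,0,0],[0.2,0,0,-0.013,0,0,0],[0.2,0,0,0,0,0,0],[0.2,0,0,0,0,0,0]]
  ]
}}

```text
time_s: 12.32
ee_pos: [0.4192, -0.1654, 0.0366]
ee_rot: [-3.141, 0.001, 1.335]
force: [0.3, 0.1, -0.1]
gripper_width: 0.598
gripper_force: 0.0
```

{"method": "servo_tool", "body": {
  "deltas": [
    [[0.2,-0.002,0.003,-0.012,0,0,0],[0,0,0,-0.007,0,0,0],[-0.5,0,0,0,0,0,0],[-1,0,0,0,0,0,0],[-1,0,0,0,0,0,0],[-1,0,0,0,0,0,0],[-1,0,0,0,0,0,0],[-1,0,0,0,0,0,0]]
  ]
}}

```text
time_s: 12.98
ee_pos: [0.4172, -0.1612, 0.0185]
ee_rot: [3.14, -0.0, 1.337]
force: [0.3, 0.2, 6.3]
gripper_width: 0.306
gripper_force: 59.5
```

{"method": "servo_tool", "body": {
  "deltas": [
    [[-1,0,0,0.03,0,0,0],[-1,0,0,0.035,0,0,0],[-1,0,0,0.035,0,0,0],[-1,0.032,0.007,0.02,0,0,1],[-1,0.032,0.007,0,0,0,1],[-1,0.032,0.007,0,0,0,1],[-1,0.032,0.007,0,0,0,1],[-1,0.032,0.007,0,0,0,1],[-1,0.032,0.007,0,0,0,1],[-1,0.032,0.007,0,0,0,1],[-1,0,0,0,0,0,0]]
  ]
}}

```text
time_s: 13.9
ee_pos: [0.6461, -0.1084, 0.1371]
ee_rot: [3.139, -0.0, 1.465]
force: [-0.1, 0.7, -1.4]
gripper_width: 0.305
gripper_force: 59.8
```

{"method": "servo_tool", "body": {
  "deltas": [
    [[-1,0,0,0,0,0,0]]
  ]
}}

```text
time_s: 13.98
ee_pos: [0.6416, -0.1111, 0.137]
ee_rot: [-3.141, 0.001, 1.461]
force: [-0.7, -0.5, -0.9]
gripper_width: 0.303
gripper_force: 59.8
```

```bash
python3 meas.py potS
python3 - <<'E'
from h import *
im=cv2.imread("pics/potS.png"); d=np.load("pics/potS.npz"); ee=(d['p'],d['r'])
print(proj_w([[.655,-.029,.06]],ee))
E
```

```text
[ 0.6416 -0.1111  0.137 ] [-1.7994e+02  4.0000e-02  8.3690e+01] joints [-0.37  0.63  0.7   1.66 -0.46  1.02  0.37]
[[340.57997084 112.80758367]]
```

View pics/potS.png

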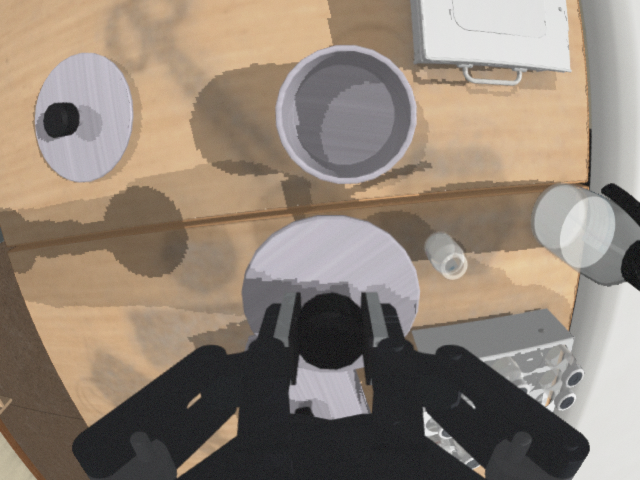

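The small pot's rim spans columns 276-416 and rows 45-184. The held lid is at (332,290), level, with the vial at (447,257).

```bash
cat > rim.py <<'E'
from h import *
import sys
n,x,y,z,half=sys.argv[1],*map(float,sys.argv[2:6])
im=cv2.imread(f"pics/{n}.png"); d=np.load(f"pics/{n}.npz"); ee=(d['p'],d['r'])
b,g,r=[im[:,:,i].astype(int) for i in range(3)]
m=((b-r>-5)).astype(np.uint8); c=proj_w([[x,y,z]],ee)[0].round().astype(int); h=int(half)
w=np.zeros_like(m); w[max(0,c[1]-h):c[1]+h,max(0,c[0]-h):c[0]+h]=1
m=cv2.morphologyEx(m*w,2,np.ones((5,5))); cs,_=cv2.findContours(m,0,1); c=max(cs,key=cv2.contourArea)
P=plane("wrist",c[:,0],z,ee)[:,:2].astype(np.float32)
print("bbox",cv2.boundingRect(c),"circle",cv2.minEnclosingCircle(P),"ellipse",cv2.fitEllipse(P))
E
python3 rim.py potS .655 -.029 .06 82
python3 - <<'E'
from h import *
d=np.load("pics/potS.npz"); ee=(d['p'],d['r'])
im=cv2.imread("pics/potS.png"); b,g,r=[im[:,:,i].astype(int) for i in range(3)]
m=((b-r>-5)).astype(np.uint8); pts=[]
for u in range(262,402,4):
    col=np.nonzero(m[205:270,u])[0]
    v=next((205+k for k in col if m[205+k:205+k+8,u].all()),None)
    if v: pts.append([u,v])
for v in range(260,300,4):
    row=np.nonzero(m[v,235:270])[0]; pts.append([235+row[0],v])
P=plane("wrist",pts,ee[0][2]-.007,ee)[:,:2]
from scipy.optimize import least_squares
s=least_squares(lambda p:np.hypot(*(P-p[:2]).T)-p[2],[*ee[0][:2],.042],loss="soft_l1",f_scale=.001)
print("lid",s.x,"rel TCP",s.x[:2]-ee[0][:2],abs(s.fun).max())
E
```

```text
bbox (276, 46, 140, 137) circle ((0.6581935882568359, -0.02989288978278637), 0.041402239352464676) ellipse ((0.6580889225006104, -0.030032748356461525), (0.08141519874334335, 0.08169359713792801), 112.91665649414062)
lid [ 0.64034666 -0.11075574  0.04060447] rel TCP [-0.00121364  0.00033478] 0.00039765028100594013
```

{"method": "servo_tool", "body": {
  "deltas": [
    [[-1,0.006,0.027,0,0,0,0],[-1,0.006,0.027,0,0,0,0],[-1,0.005,0.027,-0.015,0,0,0],[-1,0,0,-0.02,0,0,0],[-1,0,0,-0.015,0,0,0],[-1,0,0,0,0,0,0],[-1,0,0,0,0,0,0]]
  ]
}}

```text
time_s: 14.62
ee_pos: [0.6563, -0.0319, 0.0879]
ee_rot: [-3.14, 0.001, 1.457]
force: [0.4, -0.8, -0.2]
gripper_width: 0.301
gripper_force: 59.8
```

{"method": "servo_tool", "body": {
  "deltas": [
    [[-1,0.0025,0.0017,-0.006,0,0,0],[-1,0,0,0,0,0,0],[-1,0,0,-0.004,0,0,0],[-1,0,0,-0.004,0,0,0],[-1,0,0,-0.003,0,0,0],[-1,0,0,0,0,0,0]]
  ]
}}

```text
time_s: 15.12
ee_pos: [0.6602, -0.0295, 0.0708]
ee_rot: [-3.142, 0.0, 1.458]
force: [-0.4, 0.3, -0.6]
gripper_width: 0.306
gripper_force: 59.8
```

{"method": "servo_tool", "body": {
  "deltas": [
    [[-1,-0.001,0,-0.002,0,0,0],[-1,0,0,0,0,0,0]]
  ]
}}

```text
time_s: 15.28
ee_pos: [0.6602, -0.0295, 0.0706]
ee_rot: [3.139, -0.001, 1.458]
force: [-1.8, 0.8, 9.0]
gripper_width: 0.301
gripper_force: 60.9
```

{"method": "servo_tool", "body": {
  "deltas": [
    [[0.1,0,0,0,0,0,0],[0.1,0,0,0,0,0,0],[0.1,0,0,0,0,0,0],[0.1,0,0,0.03,0,0,0],[0.1,0,0,0.04,0,0,0],[0.2,-0.036,0.006,0.01,0,0,0],[0.2,-0.036,0.006,0,0,0,0],[0.2,-0.036,0.006,0,0,0,0],[0.2,-0.036,0.006,0,0,0,0],[0.2,-0.036,0.007,0,0,0,0],[0.2,-0.039,0.007,0,0,0,0]]
  ]
}}

```text
time_s: 16.2
ee_pos: [0.4387, 0.0088, 0.1486]
ee_rot: [-3.142, 0.0, 1.459]
force: [-0.5, 1.5, 0.8]
gripper_width: 0.599
gripper_force: 0.0
```

{"method": "servo_tool", "body": {
  "deltas": [
    [[0.2,0,0,0,0,0,0],[0.2,0,0,0,0,0,0]]
  ]
}}

```text
time_s: 16.37
ee_pos: [0.4383, 0.0097, 0.149]
ee_rot: [-3.14, -0.002, 1.46]
force: [0.5, 0.2, 1.5]
gripper_width: 0.599
gripper_force: 0.0
```

```bash
python3 meas.py lidL; python3 knob.py lidL .441 .008
```

```text
[0.4383 0.0097 0.149 ] [-1.7994e+02 -1.3000e-01  8.3670e+01] joints [-0.84  0.25  0.83  2.16 -0.25  0.83  0.04]
expect [336.72702293 236.25864207]
knob [ 317  213   38   40 1233] [335.23438767 232.73722628] ((0.4401029348373413, 0.0068548754788935184), 0.01569085195660591)
plate [  266   154   138   132 14370] ((0.4400893747806549, 0.007623468991369009), 0.0552668459713459) ((0.43996867537498474, 0.007568564265966415), (0.10858666151762009, 0.10934720188379288), 83.76652526855469)
```

Target (0.440, 0.0075).

{"method": "servo_tool", "body": {
  "deltas": [
    [[0.2,0.001,0,-0.035,0,0,0],[0.2,0,0,-0.035,0,0,0],[0.2,0,0,-0.03,0,0,0],[0.2,0,0,-0.012,0,0,0],[0.2,0,0,0,0,0,0],[0.2,0,0,0,0,0,0]]
  ]
}}

```text
time_s: 16.92
ee_pos: [0.4421, 0.0076, 0.0365]
ee_rot: [-3.141, 0.002, 1.457]
force: [-0.2, -0.5, -0.2]
gripper_width: 0.602
gripper_force: 0.0
```

{"method": "servo_tool", "body": {
  "deltas": [
    [[0.2,-0.002,0,-0.012,0,0,0],[0,0,0,-0.007,0,0,0],[-0.5,0,0,0,0,0,0],[-1,0,0,0,0,0,0],[-1,0,0,0,0,0,0],[-1,0,0,0,0,0,0],[-1,0,0,0,0,0,0],[-1,0,0,0,0,0,0]]
  ]
}}

```text
time_s: 17.58
ee_pos: [0.4397, 0.0088, 0.0185]
ee_rot: [3.141, -0.0, 1.459]
force: [-0.8, -0.0, 6.0]
gripper_width: 0.305
gripper_force: 59.6
```

{"method": "servo_tool", "body": {
  "deltas": [
    [[-1,0,0,0.03,0,0,0],[-1,0,0,0.035,0,0,0],[-1,0,0,0.035,0,0,0],[-1,0.03,0.018,0.02,0,0,0],[-1,0.03,0.018,0,0,0,0],[-1,0.03,0.018,0,0,0,0],[-1,0.03,0.018,0,0,0,0],[-1,0.03,0.018,0,0,0,0],[-1,0,0,0,0,0,0],[-1,0,0,0,0,0,0]]
  ]
}}

```text
time_s: 18.42
ee_pos: [0.5899, 0.0998, 0.1371]
ee_rot: [-3.141, 0.001, 1.461]
force: [-0.8, -0.7, -2.2]
gripper_width: 0.305
gripper_force: 59.8
```

```bash
python3 meas.py potL; python3 rim.py potL .598 .201 .04 92; python3 -c "
from h import *
d=np.load('pics/potL.npz');print(proj_w([[.598,.201,.04]],(d['p'],d['r'])))"
```

```text
[0.5899 0.0998 0.1371] [-1.7997e+02  8.0000e-02  8.3700e+01] joints [-0.77  0.55  0.74  1.8  -0.44  0.97  0.04]
bbox (242, 1, 173, 167) circle ((0.5980316400527954, 0.2021639198064804), 0.0553436279296875) ellipse ((0.5980873703956604, 0.20220598578453064), (0.10909398645162582, 0.10936735570430756), 92.35289001464844)
[[327.87506031  84.15863975]]
```

{"method": "servo_tool", "body": {
  "deltas": [
    [[-1,0.002,0.025,0,0,0,0],[-1,0.002,0.025,0,0,0,0],[-1,0.002,0.025,0,0,0,0],[-1,0.0025,0.0277,-0.015,0,0,0],[-1,0,0,-0.025,0,0,0],[-1,0,0,-0.02,0,0,0],[-1,0,0,-0.009,0,0,0],[-1,0,0,0,0,0,0],[-1,0,0,0,0,0,0]]
  ]
}}

```text
time_s: 19.22
ee_pos: [0.5976, 0.2002, 0.0695]
ee_rot: [-3.141, 0.001, 1.457]
force: [0.1, -0.4, -1.4]
gripper_width: 0.306
gripper_force: 59.8
```

{"method": "servo_tool", "body": {
  "deltas": [
    [[-1,0.001,0.002,-0.006,0,0,0],[-1,0,0,-0.002,0,0,0],[-1,0,0,-0.004,0,0,0],[-1,0,0,-0.004,0,0,0],[-1,0,0,-0.003,0,0,0],[-1,0,0,0,0,0,0]]
  ]
}}

```text
time_s: 19.72
ee_pos: [0.5987, 0.2034, 0.0506]
ee_rot: [-3.141, -0.001, 1.458]
force: [-2.9, 0.5, 6.4]
gripper_width: 0.302
gripper_force: 60.5
```

{"method": "servo_tool", "body": {
  "deltas": [
    [[0.1,0,0,0,0,0,0],[0.1,0,0,0,0,0,0],[0.1,0,0,0,0,0,0],[0.1,0,0,0.03,0,0,0],[0.1,0,0,0.04,0,0,0],[0.2,0,0,0.04,0,0,0],[0.2,-0.03,-0.02,0.02,0,0,0],[0.2,-0.03,-0.02,0.02,0,0,0],[0.2,-0.03,-0.02,0,0,0,0],[0.2,-0.03,-0.02,0,0,0,0],[0.2,0,0,0,0,0,0],[0.2,0,0,0,0,0,0]]
  ]
}}

```text
time_s: 20.72
ee_pos: [0.4775, 0.1228, 0.2004]
ee_rot: [-3.141, -0.002, 1.457]
force: [0.0, -0.2, 0.1]
gripper_width: 0.601
gripper_force: 0.0
```

```bash
python3 meas.py end
python3 - <<'E'
from h import *
s=manip.capture("scene")[:,:,::-1]; w=cv2.imread("pics/end.png")
cv2.imwrite("pics/fin.png",np.hstack([cv2.resize(s[160:400,140:500],(480,320),interpolation=2),cv2.resize(w,(320,320))]))
E
```

```text
[0.4775 0.1228 0.2004] [-1.7996e+02 -1.4000e-01  8.3500e+01] joints [-1.06  0.28  0.86  1.99 -0.26  0.99 -0.18]
```

View pics/fin.png

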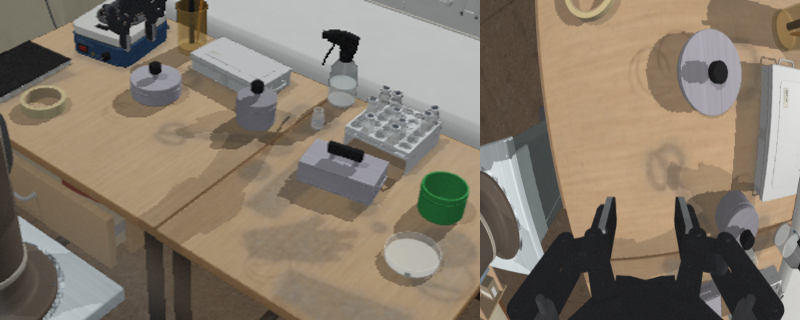

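All three lids sit level on their containers: pots at (155,85) and (257,105), box at (343,165). The tape, vial and green pot have not moved.

```bash
python3 -c "
from workcell import manip
print(manip.finish_job())"
```

```text
the job is handed in; nothing more can be done
None
```

The job is handed in at about 21 s of robot time: the spatula is in the closed long box, both round pots have their matching lids, all three lids look fully down and level in the final picture, and the tape roll, vial and green look-alike were left alone.

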